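# Fit the missing pillars on a stepped cake stand

### The job

Finish the foot of the stepped cake stand: each row of two spigots, marked by a cream stripe, already carries one pink pillar, and the second pillar of the row must be of the same height. Push the loose tall pillar and the loose short pillar gently onto the free spigot of their matching rows, sliding each one all the way down onto the slab rather than letting it drop. The in-between pillar is a spare: leave it, the pillars already fitted and everything else where they stand.

Things in the scene. Friction and masses are not known exactly. Their poses are not given: they have to be found in the camera images.
- stand: foot of a stepped cake stand, fixed to the table: dark grey square slab 190 x 190 mm, 16 mm thick, with four upright steel spigots at the corners of a 110 mm square (its frame: x = +-55 mm, y = +-55 mm). Two cream stripes lie on the slab along its y axis; the two spigots that share a stripe form a row. Origin: centre of the underside, z up, turned at random about z by up to 0.5 rad
- tall_pillar: loose pink tube, 120 mm long, outside diameter 44 mm, bore 32 mm, open right through, standing on the table. Origin: centre of its lower end, z along the tube, up. 0.12 kg or so
- short_pillar: the same pink tube, but 70 mm long (outside 44 mm, bore 32 mm), standing loose on the table. Origin: centre of its lower end, z up
- spare_pillar: the same pink tube of in-between length, 95 mm: the spare, standing loose on the table. Origin: centre of its lower end, z up
- tall_guide: pink tube 120 mm long (outside 44 mm, bore 32 mm) that already sits on one of the spigots, either near_right or far_left, not fastened. Origin: centre of its lower end, z up
- short_guide: pink tube 70 mm long (outside 44 mm, bore 32 mm) that already sits on the spigot diagonally across from the tall guide, not fastened. Origin: centre of its lower end, z up
- spigot_near_right (a point): foot of a spigot (on its axis, at the slab's upper face, 16 mm above the table), stand's x = -55 mm, the row nearer the robot; same row as spigot_near_left. Spigot: diameter 29 mm, 40 mm high, the top 10 mm tapering to 17 mm. A seated tube's origin is at this point
- spigot_near_left (a point): foot of a spigot (on its axis, at the slab's upper face, 16 mm above the table), stand's x = -55 mm, the row nearer the robot; same row as spigot_near_right. Spigot: diameter 29 mm, 40 mm high, the top 10 mm tapering to 17 mm. A seated tube's origin is at this point
- spigot_far_right (a point): foot of a spigot (on its axis, at the slab's upper face, 16 mm above the table), stand's x = +55 mm, the row farther from the robot; same row as spigot_far_left. Spigot: diameter 29 mm, 40 mm high, the top 10 mm tapering to 17 mm. A seated tube's origin is at this point
- spigot_far_left (a point): foot of a spigot (on its axis, at the slab's upper face, 16 mm above the table), stand's x = +55 mm, the row farther from the robot; same row as spigot_far_right. Spigot: diameter 29 mm, 40 mm high, the top 10 mm tapering to 17 mm. A seated tube's origin is at this point
- nozzle_a: steel piping nozzle, a cone 33 mm wide, 58 mm high, standing; origin: centre of its underside
- nozzle_b: steel piping nozzle, a cone 33 mm wide, 58 mm high, standing; origin: centre of its underside
- jar: amber glass jar with white cap, 62 mm wide, 85 mm high; origin: centre of its underside
- bowl: white bowl, 130 mm wide, 55 mm high; origin: centre of its underside
- comb: flat steel icing comb, 90 x 115 mm, 4 mm thick; origin: centre of its underside
- palette_knife: palette knife, 240 mm long, lying flat along its x axis; origin near its middle
- crimper: pink plastic strip cutter, 34 x 150 mm (long along y), 26 mm high; origin: centre of its underside

How it is judged:
By the outcome, as a careful person would: the job done as asked, in the order asked, and still so for the second after the job is handed in, with the robot touching nothing.
It also fails if it takes over 67 s, if anything falls off the work surface, if the arm or the gripper's body presses on something with over 40 N, if the wrist force passes 120 N, or if a joint passes its speed limit or range.

### The arm

A 6-joint arm with a two-finger parallel gripper is mounted at the origin on the work surface. World frame = base frame: x ahead of the robot, y to its left, z up, the work surface at z = 0. Lengths are in m, angles in rad, forces in N, time in s.
With the tool pointing down it reaches from about 0.35 to 0.975 m from the base axis. Payload 4.9 kg.
Tool frame: the origin (TCP) lies at the very end of the fingers, on their centre line; the grasp point (between the pads) lies 19 mm behind it; x points along the fingers, y is the direction in which the jaws open and shut, and the axes are right-handed (so a half turn about x gives the same grasp; the last joint's range is limited). The gripper opens to 85 mm and grips with 20 to 120 N. Pads are 22 mm wide; open, the fingers measure 114 mm over their backs; the gripper's body (76 mm by 85 mm) begins 54 mm behind the grasp point. The pads swing forward as they close: fully open they stand 13 mm farther back than shut.
Start: joints at [1.092, 0.053, 1.613, -0, 1.476, -0.119], TCP at [0.22, 0.585, 0.231] pointing down, gripper open.
Joint ranges: [-3.01, 3.01], [-1.01, 2.22], [0.06, 2.58], [-1.02, 4.17], [0.09, 2.62], [-3.14, 3.14]. Speed limits (rad/s): [2.57, 2.57, 3.14, 3.14, 3.14, 3.14].

### API

Orientations are given as a unit quaternion [w, x, y, z].
In Python, from plant import manip gives the robot as it stands.
- The arm moves only by the tool play_rows, never from a script. Its argument "plan" is a list of rows, each a list of 5 numbers: the shift along the tool's x, y, z in mm, then the turn about the tool's x in rad, then the closure, from -1 (fully open) to 1 (shut). A call has 1 to 8 rows; each row is the pose to reach, as a shift and turn from the pose commanded when the call began, along the tool's axes at that moment; what a row does not reach only later rows make up. A row lasts 1/8 s, in which the tool goes at most 62.5 mm and 10.7 degrees, less where a joint would pass 70% of its speed; a pose out of reach is approached as far as the arm can. A call with a gripper value outside its range is refused whole. The fingers move at their own pace and stop on an object; the grip force is fixed at half the most. Time passes only in rows, so rows that repeat a pose let the fingers close. It gives the time, the measured TCP pose, the force and the opening at its end, in the units of the state.
- manip.state(): the state, without advancing time (a new reading comes with each control period).
- manip.grab_frame(name): name is "scene" or "top" or "wrist"; returns a dict with "img" (384x512x3 uint8, red, green, blue), "range_z" (384x512 float32, m along the optical axis (not along the pixel's ray), 0 where there is no reading), "fx", "fy", "cx", "cy" (pixels), "origin" and "rotation" of the camera in the world. Camera axes: x right, y up, looking along -z (the intrinsics and any distortion apply to the point x, -y, -z); pixel columns grow to the right and rows downward; lengths in m; the calibration is good to about 2 mm. A picture is of the moment at which its call begins.
- manip.job_done(): hands the job in, once; it reports no verdict.
The state is a dict: "time": time; "joint_pos": joint angles; "joint_vel": joint speeds; "joint_efforts": joint torques, N m; "tool_pos": TCP position; "tool_rot": TCP orientation; "contact_force": force on the tool from outside, world axes, zero at the start; "ft_torque": the same for the moment, N m; "gripper_width": opening from 0.0 (shut) to 1.0 (fully open).
Only numpy, scipy, OpenCV 4.12 (cv2) and the standard library are available. Lean on these libraries where they do the work, as an engineer would, in place of code of your own. Each camera call takes 0.05 s, during which the arm holds its last target. There are 200 camera calls.

## Working session

There is one attempt and no reset: what is moved stays moved. The work goes in short steps, Python scripts to look and compute and a tool call to move; the robot and the scene stay as the last step left them, time stands still between calls to the robot, and variables do not carry over. Pictures are saved under pics/ and viewed, about 8 in all and at most 12, crops included, and the job is handed in when it is done.

Besides the shell and the picture viewer there is one more tool, called after "Emit:" as name([rows], argument=value, ...), one row to a line, values as JSON. play_rows: Moves the arm, as the interface text tells. Its arguments: {"type":"object","properties":{"plan":{"type":"array"}},"required":["plan"]}

```bash
mkdir -p pics
cat > h.py <<'E'
import numpy as np, cv2
from plant import manip
def grab(n):
    f=manip.grab_frame(n); return f
def cloud(f):
    z=f["range_z"]; v,u=np.mgrid[0:z.shape[0],0:z.shape[1]]
    p=np.stack([(u-f["cx"])/f["fx"]*z,-(v-f["cy"])/f["fy"]*z,-z],-1)
    w=p@np.array(f["rotation"]).T+np.array(f["origin"]); w[z==0]=np.nan
    return w
def save(f,name,crop=None,s=1):
    im=f["img"][...,::-1]
    if crop: u0,v0,u1,v1=crop; im=im[v0:v1,u0:u1]
    cv2.imwrite("pics/"+name,cv2.resize(im,None,fx=s,fy=s,interpolation=cv2.INTER_CUBIC))
E
python3 - <<'E'
from h import *
for n in("top","scene"):
    f=grab(n); save(f,n+"1.png",s=1.5); np.savez(n+"1.npz",**{k:np.array(v) for k,v in f.items()})
    print({k:v for k,v in f.items() if k not in("img","range_z")})
print(manip.state())
E
```

```text
{'fx': 475.4627836985353, 'fy': 475.4627836985353, 'cx': 256.6800505526284, 'cy': 190.71971290805263, 'origin': array([ 0.23078394, -0.01846894,  1.54683842]), 'rotation': array([ 0.70449531,  0.06073355, -0.07586865, -0.70302328])}
{'fx': 409.87706229845037, 'fy': 409.87706229845037, 'cx': 260.39386318979115, 'cy': 188.80515321263354, 'origin': array([1.08875905, 0.87285047, 0.75268093]), 'rotation': array([0.21777021, 0.13206389, 0.46136609, 0.84986857])}
{'time': 0.1, 'joint_pos': array([ 1.09196195e+00,  5.33151437e-02,  1.61412923e+00, -1.79521760e-05,
        1.47597504e+00, -1.18998414e-01]), 'joint_vel': array([ 0.00024771, -0.00224141, -0.00430208,  0.00012226, -0.0017208 ,
        0.00088831]), 'joint_efforts': array([-4.18558138e-04, -3.94906926e+01, -3.71360064e+01, -2.01089538e-04,
        3.96533564e-03,  3.55862060e-07]), 'tool_pos': array([0.21982573, 0.5844828 , 0.23018728]), 'tool_rot': array([ 0.69550859,  0.12591624,  0.6958769 , -0.12715439]), 'contact_force': array([ 0.27622907,  0.58440156, -0.43723412]), 'ft_torque': array([-0.0401497 ,  0.01748613,  0.03798346]), 'gripper_width': 1.0020560615684206}
```

View pics/top1.png

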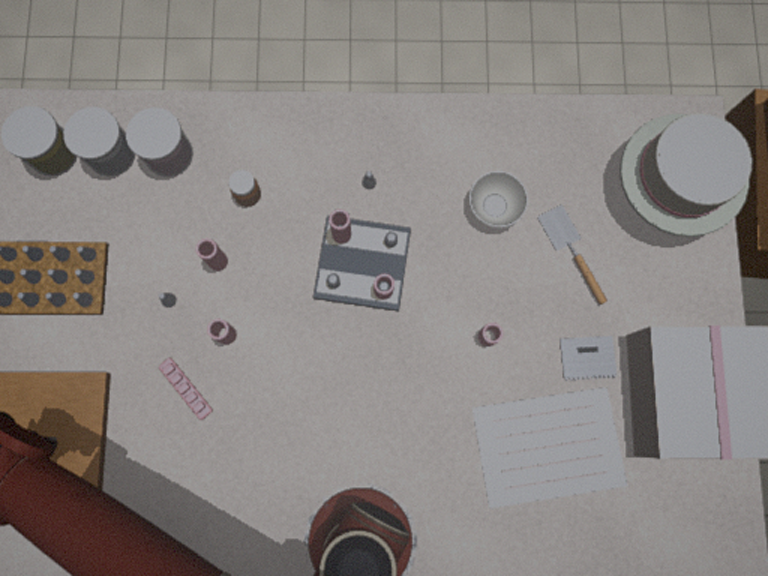

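View pics/scene1.png

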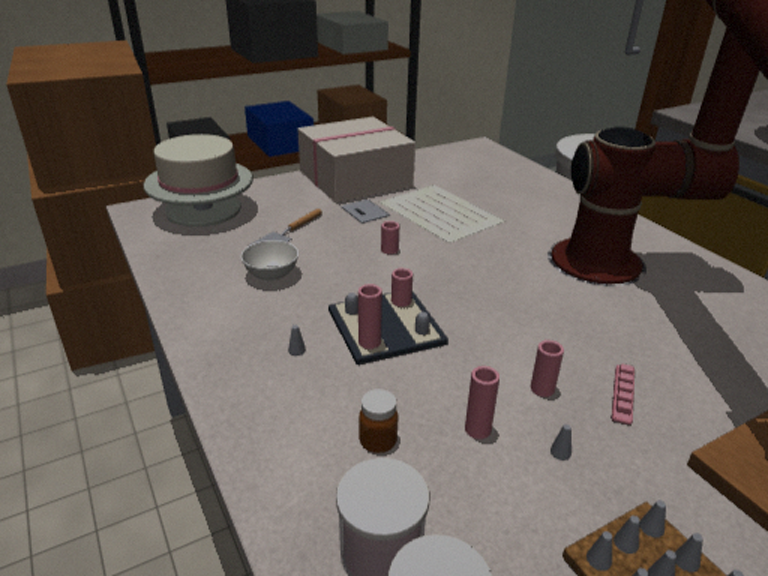

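The top view (1.5x) shows the loose tall pillar's rim at about (208,250), the spare at (221,330) and the short pillar at (490,335). The tall guide is on far_left (340,220) and the short guide on near_right (384,288). The free spigots are far_right (391,239), which takes the tall pillar, and near_left (333,281), which takes the short one.

```bash
sed -i 's/np.array(f\["rotation"\]).T/R.from_quat(np.roll(f["rotation"],-1)).as_matrix().T/; 1a from scipy.spatial.transform import Rotation as R\nfrom scipy.optimize import least_squares' h.py
cat >> h.py <<'E'
def top_center(w,xy,zt,rmax=.04,tol=.006):
    m=(np.hypot(w[...,0]-xy[0],w[...,1]-xy[1])<rmax)&(abs(w[...,2]-zt)<tol)
    c,r=cv2.minEnclosingCircle(w[m][:,:2].astype(np.float32))
    return np.round(w[m].mean(0),4),np.round(c,4),round(r,4),int(m.sum())
E
python3 - <<'E'
from h import *
F={n:dict(np.load(n+"1.npz")) for n in("top","scene")}
W={n:cloud(F[n]) for n in F}
px={"tall":(208,250,.12),"spare":(221,330,.095),"short":(490,335,.07),"tg":(340,220,.136),"sg":(384,288,.086),"fr":(391,239,.056),"nl":(333,281,.056)}
f=F["top"]; Rm=R.from_quat(np.roll(f["rotation"],-1)).as_matrix()
for k,(u,v,z) in px.items():
    d=Rm@np.array([(u/1.5-f["cx"])/f["fx"],-(v/1.5-f["cy"])/f["fy"],-1]); o=f["origin"]
    p=o+d*(z-o[2])/d[2]; print(k,np.round(p,3))
    for n in W:
        try: print("  ",n,*top_center(W[n],p,z,.03 if z<.06 else .035))
        except Exception as e: print(n,e)
w=W["top"]
m=(abs(w[...,2]-.016)<.005)&(np.hypot(w[...,0]-.66,w[...,1]-0.02)<.16)
print("slab",cv2.minAreaRect(w[m][:,:2].astype(np.float32)),m.sum(), np.nanmedian(w[300:340,230:260,2]))
E
```

```text
tall [0.584 0.314 0.12 ]
   top [0.5883 0.3181 0.1197] [0.5883 0.3189] 0.0224 79
   scene [0.5911 0.3197 0.1197] [0.5901 0.3184] 0.024 155
spare [0.423 0.285 0.095]
   top [0.426  0.2934 0.0949] [0.4267 0.2929] 0.0222 81
   scene [0.428  0.2934 0.0943] [0.4266 0.2935] 0.0229 126
short [ 0.417 -0.27   0.07 ]
   top [ 0.4226 -0.2731  0.0698] [ 0.4238 -0.2737] 0.0223 77
   scene [ 0.4249 -0.2749  0.0697] [ 0.4231 -0.2759] 0.0251 60
tg [0.645 0.044 0.136]
   top [0.6478 0.0463 0.1359] [0.6479 0.0457] 0.0226 81
   scene [0.6498 0.0471 0.1355] [0.6491 0.0448] 0.0239 109
sg [ 0.513 -0.048  0.086]
   top [ 0.524  -0.0467  0.0858] [ 0.5235 -0.0464] 0.0221 70
   scene [ 0.5259 -0.0448  0.0856] [ 0.5265 -0.0466] 0.0232 83
fr [ 0.627 -0.063  0.056]
   top [ 0.6313 -0.0614  0.0551] [ 0.6306 -0.0615] 0.0131 41
   scene [ 0.6346 -0.0594  0.0555] [ 0.634  -0.0602] 0.013 39
nl [0.534 0.06  0.056]
   top [0.5388 0.0624 0.0547] [0.5391 0.0617] 0.0132 44
   scene [0.5428 0.0651 0.0554] [0.5409 0.0629] 0.0133 43
slab ((0.6371289491653442, 0.021796420216560364), (0.27750855684280396, 0.2500467598438263), 27.638551712036133) 1989 0.0031572432712676513
```

```bash
cat >> h.py <<'E'
def delta(target,yaw=None):
    """tool-axes shift mm from current pose to world target; jaw yaw turn"""
    s=manip.state(); M=R.from_quat(np.roll(s["tool_rot"],-1)).as_matrix()
    jy=np.degrees(np.arctan2(M[1,1],M[0,1]))
    print("t",round(s["time"],2),"tcp",s["tool_pos"].round(4),"jaw deg",jy.round(1),"x",M[:,0].round(3),"w",round(s["gripper_width"],3),"F",s["contact_force"].round(1))
    for t in np.atleast_2d(target): print(t,"->",(M.T@(t-s["tool_pos"])*1000).round(1))
E
python3 - <<'E'
from h import *
w=cloud(dict(np.load("top1.npz")))
for n,(u,v) in {"jar":(243,182),"noz1":(168,298),"noz2":(369,178)}.items(): print(n,w[int(v/1.5),int(u/1.5)].round(3))
delta([[.588,.3185,.23],[.588,.3185,.20],[.588,.3185,.066]])
E
```

```text
jar [0.742 0.253 0.091]
noz1 [0.501 0.412 0.04 ]
noz2 [ 0.769 -0.015  0.051]
t 0.1 tcp [0.2198 0.5845 0.2302] jaw deg 69.4 x [-0.001 -0.002 -1.   ] w 1.002 F [ 0.3  0.6 -0.4]
[0.588  0.3185 0.23  ] -> [ 3.000e-01 -1.193e+02  4.383e+02]
[0.588  0.3185 0.2   ] -> [  30.3 -119.3  438.3]
[0.588  0.3185 0.066 ] -> [ 164.3 -119.   438.3]
```

Emit:
play_rows([
  [0, -15, 55, 0, -1],
  [0, -30, 110, 0, -1],
  [0, -45, 165, 0, -1],
  [0, -60, 220, 0, -1],
  [0, -75, 275, 0, -1],
  [0, -90, 330, 0, -1],
  [0, -105, 390, 0, -1],
  [0, -119, 438, 0, -1],
])

```text
time: 1.1
tool_pos: [0.5895, 0.3176, 0.2306]
tool_rot: [0.695, 0.127, 0.696, -0.127]
contact_force: [0.5, 0.4, -0.5]
gripper_width: 1.004
```

Run:
```python
from h import *
f=grab("wrist"); save(f,"w1.png",s=1.5); w=cloud(f)
print(*top_center(w,(.588,.3185),.12,.04)); delta([[.588,.3185,.13],[.588,.3185,.066]])
```

```text
[0.59   0.3185 0.119 ] [0.5907 0.3183] 0.0218 736
t 1.15 tcp [0.5936 0.3135 0.2303] jaw deg 69.1 x [ 0.002 -0.003 -1.   ] w 0.997 F [ 0.6 -4.4 -0.2]
[0.588  0.3185 0.13  ] -> [100.3   2.9  -7.3]
[0.588  0.3185 0.066 ] -> [164.3   3.   -7.6]
```

View pics/w1.png

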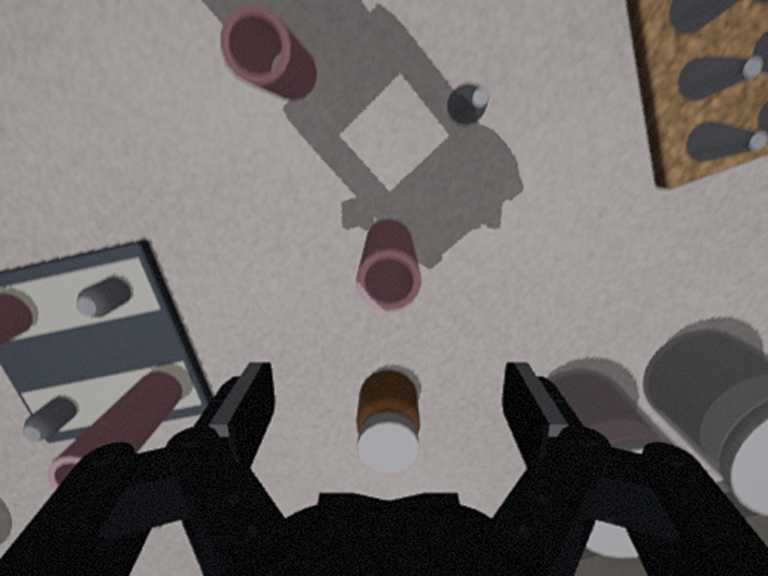

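Emit:
play_rows([
  [20, 0, 1, 0, -1],
  [50, 0, 1, 0, -1],
  [80, 0, 1, 0, -1],
  [110, 0, 1, 0, -1],
  [140, 0, 1, 0, -1],
  [160, 0, 1, 0, -1],
  [165, 0, 1, 0, -1],
  [165, 0, 1, 0, -1],
])

```text
time: 2.15
tool_pos: [0.5889, 0.3194, 0.0665]
tool_rot: [0.696, 0.126, 0.696, -0.126]
contact_force: [-0.1, -0.8, 0.7]
gripper_width: 1.004
```

Run:
```python
from h import *
f=grab("wrist"); save(f,"w2.png",s=1.2); w=cloud(f)
print(*top_center(w,(.5895,.3185),.12,.04)); delta([[.5895,.3185,.066]])
```

```text
[0.5825 0.3213 0.1183] [0.5902 0.3183] 0.0222 3128
t 2.2 tcp [0.5896 0.3195 0.0674] jaw deg 69.4 x [ 0.002  0.001 -1.   ] w 1.002 F [-0.1  0.3  0.5]
[0.5895 0.3185 0.066 ] -> [ 1.4 -1.   0.3]
```

View pics/w2.png

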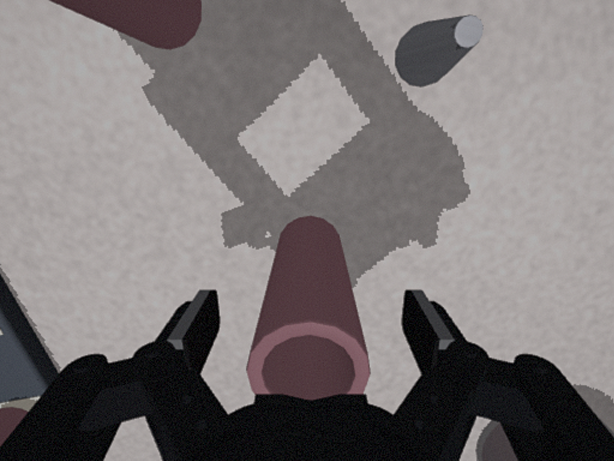

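The tube is centred between the fingers at about (308,370), so I'm closing.

Emit:
play_rows([
  [0, 0, 0, 0, 0],
  [0, 0, 0, 0, 1],
  [0, 0, 0, 0, 1],
  [0, 0, 0, 0, 1],
  [0, 0, 0, 0, 1],
  [0, 0, 0, 0, 1],
])

```text
time: 2.95
tool_pos: [0.5898, 0.3191, 0.0675]
tool_rot: [0.696, 0.127, 0.695, -0.126]
contact_force: [-0.5, -1.5, 5.0]
gripper_width: 0.507
```

Emit:
play_rows([
  [-5, 0, 0, 0, 1],
  [-20, 0, 0, 0, 1],
  [-50, 0, 0, 0, 1],
  [-80, 0, 0, 0, 1],
  [-110, 0, 0, 0, 1],
  [-140, 0, 0, 0, 1],
  [-160, 0, 0, 0, 1],
  [-160, 0, 0, 0, 1],
])

```text
time: 3.95
tool_pos: [0.5899, 0.3194, 0.2288]
tool_rot: [0.697, 0.127, 0.695, -0.126]
contact_force: [-0.8, -0.6, -1.2]
gripper_width: 0.502
```

Run:
```python
from h import *
delta([[.631,-.0615,.226],[.631,-.0615,.15]])
```

```text
t 3.95 tcp [0.5899 0.3194 0.2288] jaw deg 69.4 x [ 0.004  0.002 -1.   ] w 0.502 F [-0.8 -0.6 -1.2]
[ 0.631  -0.0615  0.226 ] -> [   2.4 -342.1  172.5]
[ 0.631  -0.0615  0.15  ] -> [  78.4 -342.3  172.3]
```

Emit:
play_rows([
  [0, -25, 13, 0, 1],
  [0, -75, 38, 0, 1],
  [0, -125, 63, 0, 1],
  [0, -175, 88, 0, 1],
  [0, -225, 113, 0, 1],
  [0, -275, 139, 0, 1],
  [0, -320, 161, 0, 1],
  [0, -342, 172, 0, 1],
])

```text
time: 4.95
tool_pos: [0.6287, -0.0642, 0.224]
tool_rot: [0.694, 0.127, 0.697, -0.127]
contact_force: [-0.5, 0.4, -1.2]
gripper_width: 0.502
```

Emit:
play_rows([
  [0, 0, 0, 0, 1],
  [0, 0, 0, 0, 1],
  [0, 0, 0, 0, 1],
  [0, 0, 0, 0, 1],
])

```text
time: 5.45
tool_pos: [0.6296, -0.0607, 0.2262]
tool_rot: [0.696, 0.126, 0.696, -0.126]
contact_force: [0.7, -0.3, -1.6]
gripper_width: 0.503
```

Run:
```python
from h import *
f=grab("wrist"); save(f,"w3.png",s=1.2); w=cloud(f)
for xy in((.631,-.0615),): print(*top_center(w,xy,.055,.03))
print("tg",*top_center(w,(.648,.046),.136,.035)); print("sg",*top_center(w,(.5235,-.0465),.086,.035));print("nl",*top_center(w,(.539,.062),.055,.03))
delta([[.631,-.0615,.15]])
g=grab("scene"); wt=cloud(g)
s=manip.state()["tool_pos"]
zz=s[2]-.066
m=(np.hypot(wt[...,0]-s[0],wt[...,1]-s[1])<.035)&(wt[...,2]>zz-.02)&(wt[...,2]<zz+.06)&(g["img"][...,0]>1.25*g["img"][...,1])
P=wt[m]; print(len(P),P.min(0),P.max(0))
fit=least_squares(lambda q:np.hypot(P[:,0]-q[0]-q[2]*(P[:,2]-zz),P[:,1]-q[1]-q[3]*(P[:,2]-zz))-.022,[*s[:2],0,0],loss="soft_l1",f_scale=.001).x
print("held tube bottom xy, tilt",fit.round(4))
save(g,"s3.png",(150,100,400,280),3)
```

```text
[ 0.6319 -0.0626  0.0537] [ 0.6338 -0.0635] 0.0126 272
tg [0.649  0.0449 0.1347] [0.65   0.0448] 0.0221 994
sg [ 0.5249 -0.0474  0.085 ] [ 0.5255 -0.048 ] 0.0221 805
nl [0.5416 0.06   0.0536] [0.5415 0.0607] 0.0129 441
t 5.5 tcp [ 0.6296 -0.0608  0.2263] jaw deg 69.5 x [-0.  0. -1.] w 0.499 F [ 0.2  0.1 -1.4]
[ 0.631  -0.0615  0.15  ] -> [76.3 -0.2  1.6]
267 [ 0.61261015 -0.06769136  0.1595238 ] [ 0.6524908  -0.03786323  0.21992511]
held tube bottom xy, tilt [ 0.629  -0.0626 -0.002   0.0038]
```

View pics/s3.png

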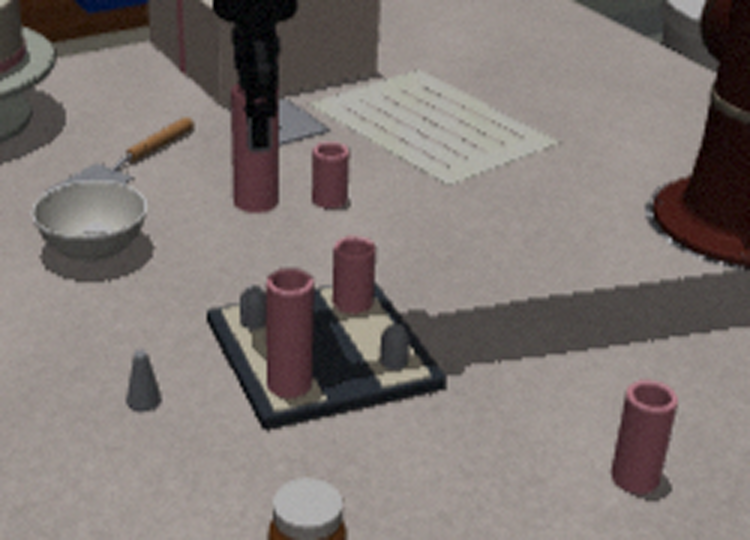

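Emit:
play_rows([
  [5, 0, 2, 0, 1],
  [25, 0, 4, 0, 1],
  [45, 0, 4, 0, 1],
  [65, 0, 4, 0, 1],
  [80, 0, 4, 0, 1],
  [90, 0, 4, 0, 1],
  [95, 0, 4, 0, 1],
  [95, 0, 4, 0, 1],
])

```text
time: 6.55
tool_pos: [0.6335, -0.0631, 0.1314]
tool_rot: [0.696, 0.127, 0.696, -0.127]
contact_force: [0.1, 0.3, -1.1]
gripper_width: 0.504
```

```bash
cat >> h.py <<'E'
def cyl(w,img,xy,z0,z1,r):
    m=(np.hypot(w[...,0]-xy[0],w[...,1]-xy[1])<r+.013)&(w[...,2]>z0)&(w[...,2]<z1)
    if img is not None: m&=img[...,0]>1.25*img[...,1]
    P=w[m]
    q=least_squares(lambda q:np.hypot(P[:,0]-q[0],P[:,1]-q[1])-r,xy,loss="soft_l1",f_scale=.001).x
    return q.round(4),len(P),P[:,2].min().round(4)
E
python3 - <<'E'
from h import *
delta([[.633,-.0626,.066+.016]])
g=grab("scene"); w=cloud(g)
print("held",cyl(w,g["img"],(.633,-.0626),.055,.11,.022))
print("fr",cyl(w,None,(.633,-.0626),.022,.045,.0145))
print("tg",cyl(w,g["img"],(.648,.046),.03,.12,.022))
print("nl",cyl(w,None,(.539,.062),.022,.045,.0145))
print("sg",cyl(w,g["img"],(.524,-.047),.025,.08,.022))
save(g,"s4.png",(190,150,300,240),6)
E
```

```text
t 6.55 tcp [ 0.6335 -0.0631  0.1314] jaw deg 69.4 x [ 0. -0. -1.] w 0.504 F [ 0.1  0.3 -1.1]
[ 0.633  -0.0626  0.082 ] -> [49.4  0.3 -0.6]
held (array([ 0.6328, -0.0649]), 165, np.float64(0.0584))
fr (array([ 0.6324, -0.0644]), 52, np.float64(0.0226))
tg (array([0.648 , 0.0443]), 399, np.float64(0.0308))
nl (array([0.5392, 0.0603]), 59, np.float64(0.0225))
sg (array([ 0.5232, -0.0483]), 230, np.float64(0.0252))
```

View pics/s4.png

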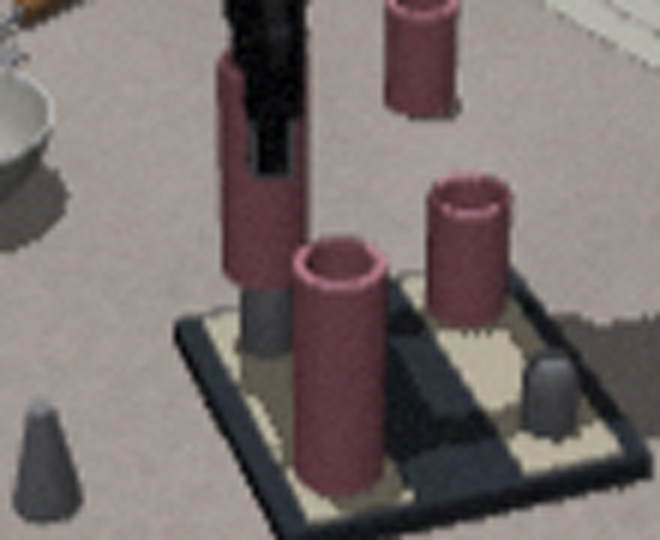

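Held tube and spigot agree to within 0.7 mm, so I'm lowering it slowly.

Emit:
play_rows([
  [4, 0, 0, 0, 1],
  [9, 0, 0, 0, 1],
  [14, 0, 0, 0, 1],
  [19, 0, 0, 0, 1],
  [24, 0, 0, 0, 1],
  [29, 0, 0, 0, 1],
  [34, 0, 0, 0, 1],
  [38, 0, 0, 0, 1],
])

```text
time: 7.6
tool_pos: [0.6333, -0.063, 0.0929]
tool_rot: [0.696, 0.127, 0.696, -0.127]
contact_force: [-0.1, -0.5, -0.7]
gripper_width: 0.503
```

Emit:
play_rows([
  [2, 0, 0, 0, 1],
  [4, 0, 0, 0, 1],
  [6, 0, 0, 0, 1],
  [7, 0, 0, 0, 1],
  [8, 0, 0, 0, 1],
  [9, 0, 0, 0, 1],
  [9.5, 0, 0, 0, 1],
  [9.5, 0, 0, 0, 1],
])

```text
time: 8.6
tool_pos: [0.6333, -0.063, 0.0838]
tool_rot: [0.696, 0.127, 0.696, -0.127]
contact_force: [-1.0, -0.1, -1.7]
gripper_width: 0.504
```

Emit:
play_rows([
  [0.5, 0, 0, 0, 1],
  [0.5, 0, 0, 0, 1],
  [1, 0, 0, 0, 1],
  [1, 0, 0, 0, 1],
  [1.5, 0, 0, 0, 1],
  [1.5, 0, 0, 0, 1],
])

```text
time: 9.35
tool_pos: [0.6338, -0.0632, 0.0835]
tool_rot: [0.696, 0.126, 0.695, -0.127]
contact_force: [-2.0, -0.3, 6.5]
gripper_width: 0.501
```

Emit:
play_rows([
  [0, 0, 0, 0, 0.1],
  [0, 0, 0, 0, -0.3],
  [0, 0, 0, 0, -0.6],
  [0, 0, 0, 0, -1],
  [0, 0, 0, 0, -1],
  [0, 0, 0, 0, -1],
])

```text
time: 10.1
tool_pos: [0.6333, -0.063, 0.0822]
tool_rot: [0.696, 0.127, 0.696, -0.126]
contact_force: [-0.8, -1.1, 0.1]
gripper_width: 1.004
```

Emit:
play_rows([
  [-10, 0, 0, 0, -1],
  [-30, 0, 0, 0, -1],
  [-55, 0, 0, 0, -1],
  [-80, 0, 0, 0, -1],
  [-105, 0, 0, 0, -1],
  [-125, 0, 0, 0, -1],
  [-135, 0, 0, 0, -1],
  [-135, 0, 0, 0, -1],
])

```text
time: 11.1
tool_pos: [0.6337, -0.0631, 0.2183]
tool_rot: [0.696, 0.126, 0.695, -0.127]
contact_force: [0.7, 0.0, -0.1]
gripper_width: 1.005
```

Run:
```python
from h import *
g=grab("scene"); w=cloud(g)
print("tall",cyl(w,g["img"],(.633,-.0626),.025,.13,.022),*top_center(w,(.633,-.063),.136,.035))
print("tg",*top_center(w,(.648,.046),.136,.035))
print("sg",cyl(w,g["img"],(.524,-.047),.025,.08,.022))
save(g,"s5.png",(190,100,300,240),4)
delta([[.4248,-.2735,.22],[.4248,-.2735,.020]])
```

```text
tall (array([ 0.6332, -0.0653]), 402, np.float64(0.025)) [ 0.6351 -0.0628  0.1352] [ 0.631  -0.0634] 0.026 95
tg [0.6491 0.047  0.1354] [0.6481 0.0455] 0.0229 109
sg (array([ 0.5233, -0.0482]), 225, np.float64(0.0252))
t 11.15 tcp [ 0.6332 -0.063   0.217 ] jaw deg 69.4 x [-0.  0. -1.] w 1.002 F [-0.2 -0.5 -0.3]
[ 0.4248 -0.2735  0.22  ] -> [  -2.9 -270.4 -121. ]
[ 0.4248 -0.2735  0.02  ] -> [ 197.1 -270.4 -120.9]
```

View pics/s5.png

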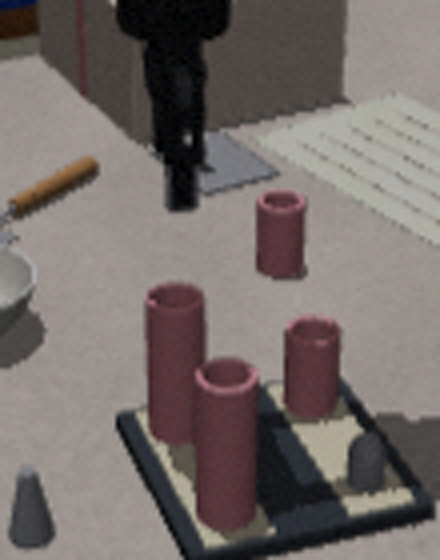

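Emit:
play_rows([
  [0, -20, -9, 0, -1],
  [0, -65, -29, 0, -1],
  [0, -110, -49, 0, -1],
  [0, -160, -72, 0, -1],
  [0, -205, -92, 0, -1],
  [0, -245, -110, 0, -1],
  [0, -270, -121, 0, -1],
  [0, -270, -121, 0, -1],
])

```text
time: 12.15
tool_pos: [0.4229, -0.2741, 0.2162]
tool_rot: [0.695, 0.128, 0.696, -0.128]
contact_force: [0.0, 0.2, 0.1]
gripper_width: 0.999
```

Emit:
play_rows([
  [20, 0, 0, 0, -1],
  [50, 0, 0, 0, -1],
  [80, 0, 0, 0, -1],
  [100, 0, 0, 0, -1],
  [110, 0, 0, 0, -1],
  [120, 0, 0, 0, -1],
  [120, 0, 0, 0, -1],
  [120, 0, 0, 0, -1],
])

```text
time: 13.15
tool_pos: [0.4255, -0.2735, 0.0981]
tool_rot: [0.696, 0.126, 0.695, -0.127]
contact_force: [-0.1, -0.8, 0.2]
gripper_width: 0.998
```

Run:
```python
from h import *
f=grab("wrist"); save(f,"w6.png",s=1.2); w=cloud(f)
print(*top_center(w,(.4248,-.2735),.07,.04)); delta([[.4248,-.2735,.022]])
```

```text
[ 0.4235 -0.2745  0.0687] [ 0.4243 -0.275 ] 0.0221 1488
t 13.2 tcp [ 0.4256 -0.2736  0.0982] jaw deg 69.4 x [ 0.001 -0.001 -1.   ] w 0.998 F [ 0.7  0.2 -0. ]
[ 0.4248 -0.2735  0.022 ] -> [76.2 -0.2 -0.9]
```

View pics/w6.png

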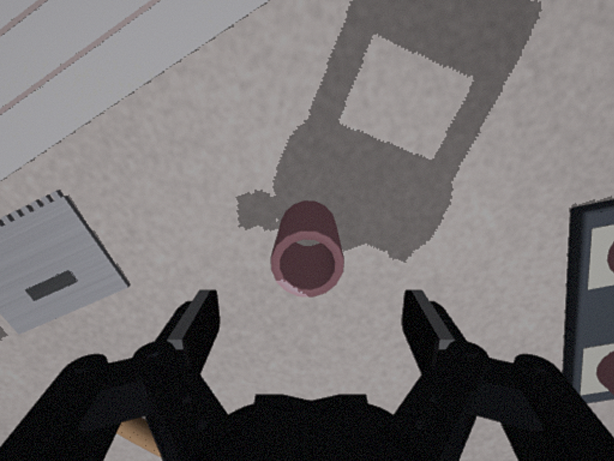

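Emit:
play_rows([
  [10, -0.5, -1, 0, -1],
  [25, -0.5, -1, 0, -1],
  [40, -0.5, -1, 0, -1],
  [55, -0.5, -1, 0, -1],
  [67, -0.5, -1, 0, -1],
  [74, -0.5, -1, 0, -1],
  [74, -0.5, -1, 0, -1],
  [74, -0.5, -1, 0, -1],
])

```text
time: 14.2
tool_pos: [0.4243, -0.2736, 0.0238]
tool_rot: [0.696, 0.126, 0.695, -0.127]
contact_force: [-0.0, 0.1, -0.6]
gripper_width: 1.002
```

Emit:
play_rows([
  [0, 0, 0, 0, 0],
  [0, 0, 0, 0, 1],
  [0, 0, 0, 0, 1],
  [0, 0, 0, 0, 1],
  [0, 0, 0, 0, 1],
  [0, 0, 0, 0, 1],
])

```text
time: 14.95
tool_pos: [0.4244, -0.2737, 0.024]
tool_rot: [0.696, 0.126, 0.695, -0.127]
contact_force: [-0.3, -0.2, 6.4]
gripper_width: 0.495
```

Emit:
play_rows([
  [-5, 0, 0, 0, 1],
  [-20, 0, 0, 0, 1],
  [-50, 0, 0, 0, 1],
  [-80, 0, 0, 0, 1],
  [-110, 0, 0, 0, 1],
  [-130, 0, 0, 0, 1],
  [-140, 0, 0, 0, 1],
  [-140, 0, 0, 0, 1],
])

```text
time: 15.95
tool_pos: [0.4241, -0.2734, 0.164]
tool_rot: [0.696, 0.126, 0.695, -0.127]
contact_force: [-0.2, 0.4, -0.5]
gripper_width: 0.494
```

Run:
```python
from h import *
delta([[.54,-.2,.16],[.5409,.0611,.16]])
```

```text
t 15.95 tcp [ 0.4241 -0.2734  0.164 ] jaw deg 69.4 x [ 0.001 -0.001 -1.   ] w 0.494 F [-0.2  0.4 -0.5]
[ 0.54 -0.2   0.16] -> [  4.  109.5  82.6]
[0.5409 0.0611 0.16  ] -> [  3.8 354.2  -8.4]
```

Emit:
play_rows([
  [0, 25, -1, 0, 1],
  [0, 75, -2, 0, 1],
  [0, 130, -3, 0, 1],
  [0, 185, -5, 0, 1],
  [0, 240, -6, 0, 1],
  [0, 295, -7, 0, 1],
  [0, 335, -8, 0, 1],
  [0, 355, -9, 0, 1],
])

```text
time: 16.95
tool_pos: [0.5399, 0.0639, 0.1617]
tool_rot: [0.695, 0.126, 0.697, -0.126]
contact_force: [-0.7, -0.4, -0.8]
gripper_width: 0.495
```

Emit:
play_rows([
  [0, 0, 0, 0, 1],
  [15, 0, 0, 0, 1],
  [35, 0, 0, 0, 1],
  [55, 0, 0, 0, 1],
  [67, 0, 0, 0, 1],
  [73, 0, 0, 0, 1],
  [73, 0, 0, 0, 1],
  [73, 0, 0, 0, 1],
])

```text
time: 17.95
tool_pos: [0.5412, 0.0622, 0.0911]
tool_rot: [0.696, 0.127, 0.695, -0.126]
contact_force: [0.2, 0.0, -0.4]
gripper_width: 0.495
```

Run:
```python
from h import *
delta([[.5404,.0618,.04]])
g=grab("scene"); w=cloud(g)
print("held",cyl(w,g["img"],(.5404,.0618),.062,.13,.022))
print("nl",cyl(w,None,(.5404,.0618),.022,.045,.0145))
save(g,"s7.png",(190,130,320,240),5)
```

```text
t 17.95 tcp [0.5412 0.0622 0.0911] jaw deg 69.4 x [ 0.002 -0.    -1.   ] w 0.495 F [ 0.2  0.  -0.4]
[0.5404 0.0618 0.04  ] -> [51.1 -0.6 -0.6]
held (array([0.54  , 0.0613]), 169, np.float64(0.0677))
nl (array([0.5388, 0.061 ]), 53, np.float64(0.0227))
```

View pics/s7.png

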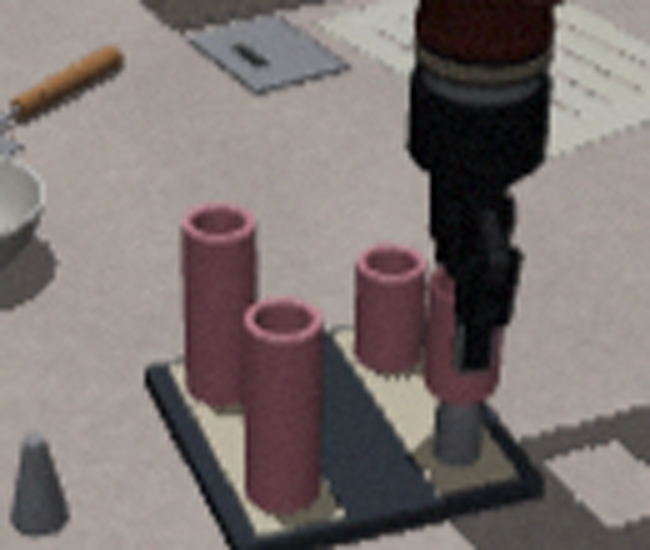

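Alignment is within about 1 mm, so I'm lowering with a small correction.

Emit:
play_rows([
  [4, -0.5, -0.8, 0, 1],
  [9, -0.5, -0.8, 0, 1],
  [14, -0.5, -0.8, 0, 1],
  [20, -0.5, -0.8, 0, 1],
  [26, -0.5, -0.8, 0, 1],
  [32, -0.5, -0.8, 0, 1],
  [38, -0.5, -0.8, 0, 1],
  [42, -0.5, -0.8, 0, 1],
])

```text
time: 19.0
tool_pos: [0.5394, 0.062, 0.0478]
tool_rot: [0.696, 0.126, 0.696, -0.127]
contact_force: [-0.2, 0.6, -1.2]
gripper_width: 0.495
```

Emit:
play_rows([
  [2, 0, 0, 0, 1],
  [4, 0, 0, 0, 1],
  [5, 0, 0, 0, 1],
  [6, 0, 0, 0, 1],
  [7, 0, 0, 0, 1],
  [8, 0, 0, 0, 1],
  [8.5, 0, 0, 0, 1],
  [8.5, 0, 0, 0, 1],
])

```text
time: 20.0
tool_pos: [0.5396, 0.062, 0.04]
tool_rot: [0.696, 0.127, 0.696, -0.127]
contact_force: [-1.0, 0.2, 1.3]
gripper_width: 0.494
```

Emit:
play_rows([
  [0.5, 0, 0, 0, 1],
  [0.5, 0, 0, 0, 1],
  [1, 0, 0, 0, 1],
  [1, 0, 0, 0, 1],
])

```text
time: 20.5
tool_pos: [0.5397, 0.062, 0.04]
tool_rot: [0.696, 0.126, 0.696, -0.127]
contact_force: [-6.0, -0.5, 7.6]
gripper_width: 0.496
```

Emit:
play_rows([
  [0, 0, 0, 0, 0.1],
  [0, 0, 0, 0, -0.3],
  [0, 0, 0, 0, -0.6],
  [0, 0, 0, 0, -1],
  [0, 0, 0, 0, -1],
  [0, 0, 0, 0, -1],
])

```text
time: 21.25
tool_pos: [0.5396, 0.062, 0.0387]
tool_rot: [0.696, 0.127, 0.696, -0.127]
contact_force: [-0.3, 0.4, 0.4]
gripper_width: 0.993
```

Emit:
play_rows([
  [-10, 0, 0, 0, -1],
  [-30, 0, 0, 0, -1],
  [-60, 0, 0, 0, -1],
  [-90, 0, 0, 0, -1],
  [-130, 0, 0, 0, -1],
  [-170, 0, 0, 0, -1],
  [-190, 0, 0, 0, -1],
  [-190, 0, 0, 0, -1],
])

```text
time: 22.25
tool_pos: [0.5406, 0.062, 0.2313]
tool_rot: [0.697, 0.127, 0.694, -0.126]
contact_force: [0.2, -0.1, -0.3]
gripper_width: 0.996
```

Run:
```python
from h import *
delta([[.5,.2,.25]])
g=grab("scene"); w=cloud(g)
for n,xy,z in(("tall",(.633,-.063),.136),("tg",(.648,.046),.136),("sg",(.5245,-.047),.086),("short",(.54,.062),.086),("spare",(.4266,.293),.095)):
    print(n,cyl(w,g["img"],xy,z-.065,z-.005,.022),*top_center(w,xy,z,.035))
save(g,"s8.png",s=1.5)
```

```text
t 22.25 tcp [0.5406 0.062  0.2313] jaw deg 69.4 x [ 0.004 -0.    -1.   ] w 0.996 F [ 0.2 -0.1 -0.3]
[0.5  0.2  0.25] -> [-18.9 114.9 -86.5]
tall (array([ 0.6331, -0.0652]), 259, np.float64(0.071)) [ 0.6356 -0.0621  0.1356] [ 0.6344 -0.0638] 0.0238 93
tg (array([0.6484, 0.0446]), 306, np.float64(0.0711)) [0.6496 0.0476 0.1356] [0.6465 0.0453] 0.0258 111
sg (array([ 0.5234, -0.0483]), 250, np.float64(0.0211)) [ 0.5254 -0.0457  0.0854] [ 0.5259 -0.0476] 0.0238 83
short (array([0.5389, 0.0612]), 278, np.float64(0.0215)) [0.5409 0.0643 0.0854] [0.5428 0.0615] 0.0247 102
spare (array([0.4263, 0.2916]), 353, np.float64(0.03)) [0.4285 0.2939 0.0944] [0.4284 0.2929] 0.0231 127
```

View pics/s8.png

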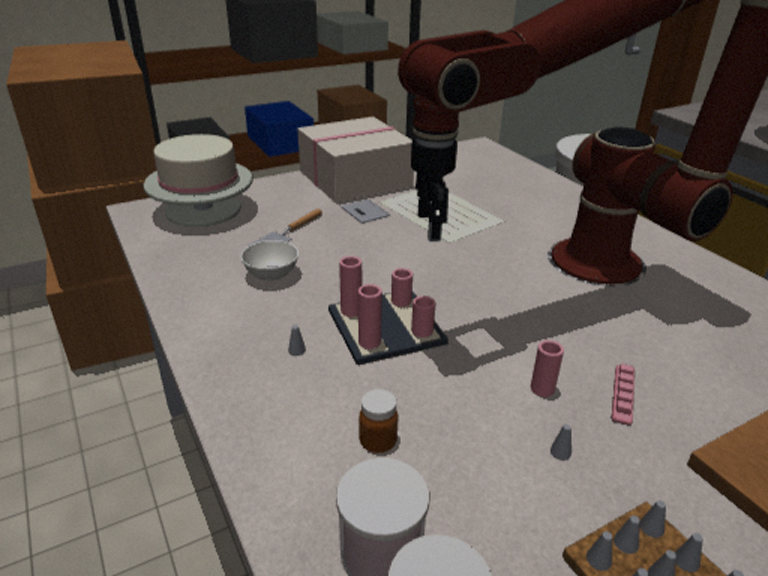

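Both new pillars match their row partners in height: 0.1356 m for the talls, 0.0854 m for the shorts. The spare and other objects haven't moved, and the gripper is clear.

```bash
python3 -c "
from plant import manip
print(manip.job_done())"
```

```text
the job is handed in; nothing more can be done
None
```

Both loose pillars are seated and the job is handed in, at about 22 s of the 67 s allowed. I fitted the tall pillar on spigot_far_right first, then the short one on spigot_near_left. I lowered each slowly until it pressed on the slab with about 7 N, then released it.

- **Heights:** in the last scene picture the rims match their row partners: 0.1356 m for both talls and 0.0854 m for both shorts. The nominal seated heights are 0.136 and 0.086 m.
- **Other objects:** both guides and the spare measure within about 1 mm of where they were. The other objects look unmoved in the picture, but I did not measure them.
- **Gripper:** it was open, about 0.23 m up and touching nothing.
- **Disagreements:** position estimates from the cameras differed by 2–3 mm. I aligned each held tube to its spigot within one camera view, to about 1 mm. The short pillar showed a brief side force of about 6 N as it touched the slab, gone once released.

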